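# Turn a boxed tablet out onto its display board

## Task

A carved tablet lies face down in the wooden packing tray, and its display board is laid over the tray as a loose lid. Turn tray and board over together as one closed pair, so that the board is underneath and the upturned tray with the tablet is on top, and set the pair down gently in the middle of the low plinth, lying flat and lengthwise along it. Keep the two together throughout, and leave the other things on the table where they are.

Things in the scene. Friction and masses are not known exactly. Their poses are not given: they have to be found in the camera images.
- tray: Packing tray of plain light wood, an open box 110 mm long (own x) x 60 mm wide (own y) x 30 mm high, walls 7 mm, floor 8 mm thick. Origin: centre of its underside; own z points out of its mouth (up at the start). It stands flat on the table, mouth up, and weighs about 150 g (varies).
- tray_mouth (a point): Centre of the tray's mouth, on its rim plane, 30 mm along the tray's own z from its underside: this is the parting plane between tray and board when they are closed. Axes as the tray's. The closed pair is 110 x 60 x 54 mm and stands steadily by itself on either 60 x 54 mm end if let go upright. Jaws across the 60 mm width at this plane bear on both pieces.
- board: Display board of dark wood, gilt line round its show face, 110 (own x) x 60 (own y) x 24 mm thick, outline as the tray's. Lies on the tray as a lid, flush within 2 mm. Origin: centre of the face on the tray's rim; own z away from the tray (up at the start). A pad 90 x 40 x 4 mm on that face sits loosely (3 mm play) in the tray's mouth; nothing fastens the two. 140 g (varies).
- tablet: Carved wooden tablet 88 x 38 x 14 mm, 80 g, loose inside the closed tray (a few mm of play), hidden from view. Origin: centre of its carved face, which lies on the tray's floor at the start; own z points from the carved face to its back.
- plinth: Low fixed display plinth of dark wood, top 150 mm (own x) x 90 mm (own y), 25 mm high. Origin: centre of its underside on the table.
- plinth_top (a point): Centre of the plinth's flat top, 25 mm above the table; x along its 150 mm length.
- cards_a: bystander: banded stack of cards 97 x 63 x 32 mm; loose, leave it alone
- cards_b: bystander: banded stack of cards 97 x 63 x 42 mm; loose, leave it alone
- wood_fish: bystander: round turned wooden percussion block, diameter 92 mm, 54 mm tall; loose, leave it alone
- cup: bystander: open brass cup, diameter 60 mm, 50 mm tall; loose, leave it alone
- seal: bystander: stone seal, 46 mm square foot with a round grip, 60 mm tall; loose, leave it alone
- lamp_jar: bystander: amber glass jar with a brass cap, diameter 64 mm, 75 mm tall; loose, leave it alone
- brush: bystander: brush lying flat, about 200 mm long; loose, leave it alone

How it is judged:
By the outcome, as a careful person would: the job done as asked, in the order asked, and still so for the second after the job is handed in, with the robot touching nothing.
It also fails if it takes over 67 s, if anything falls off the work surface, if the arm or the gripper's body presses on something with over 40 N, if the wrist force passes 120 N, or if a joint passes its speed limit or range.

## Robot

A 6-joint arm with a two-finger parallel gripper is mounted at the origin on the work surface. World frame = base frame: x ahead of the robot, y to its left, z up, the work surface at z = 0. Lengths are in m, angles in rad, forces in N, time in s.
With the tool pointing down it reaches from about 0.25 to 0.775 m from the base axis. Payload 4 kg.
Tool frame: the origin (TCP) lies on the centre line of the jaws, within the pads' length; the fingertips stand 19 mm ahead of it and the grasp point (between the pads) is the TCP; z points along the fingers, y is the line along which they close (so a half turn about z gives the same grasp; the last joint's range is limited). The gripper opens to 94 mm and grips with 3 to 60 N. Pads are 16 mm wide; open, the fingers measure 119 mm over their backs; the gripper's body (75 mm by 177 mm) begins 78 mm behind the grasp point.
Start: joints at [-1.337, 0.087, 1.371, -0, 1.684, -0.103], TCP at [0.182, -0.519, 0.225] pointing down, gripper open.
Joint ranges: [-3.1, 3.1], [-0.76, 2.03], [0.27, 2.55], [-1.08, 4.22], [0.17, 2.65], [-2.57, 2.57]. Speed limits (rad/s): [2.79, 2.79, 3.14, 3.14, 3.14, 3.14].

## Interface

Orientations are given as [roll, pitch, yaw] about the fixed x, y, z axes, in that order (R = Rz(yaw) Ry(pitch) Rx(roll)).
In Python, from station import ctrl gives the robot as it stands. The module is installed in compiled form; this text tells all that it offers.
- The arm moves only by the tool play_rows, never from a script. Its argument "series" is a list of rows, each a list of 3 entries, a list of its own where there are three numbers: the shift along the world's x, y, z each as a share of 0.04 m, from -1 to 1, then the turn, a rotation vector about the world's x, y, z each as a share of 0.12 rad, from -1 to 1, then the opening, from 0 (shut) to 1 (fully open). In form: [[[tx, ty, tz], [wx, wy, wz], gripper], ...]. A call has exactly 5 rows; each row shifts and turns the commanded pose from where the row before left it; what a row does not reach is not made up. A row lasts 1/10 s, in which the tool goes at most 50 mm and 8.59 degrees, less where a joint would pass 70% of its speed; a pose out of reach is approached as far as the arm can. A call with a number of a shift or a turn outside -1 to 1 is refused whole. A call with a gripper value outside its range is refused whole. The fingers move at their own pace and stop on an object; "grip_force" is the grip in N (left out, the last holds). Time passes only in rows, so rows that do not move let the fingers close, or fill a call up. It gives the time, the measured TCP pose, the force, the opening and the grip force at its end, in the units of the state.
- ctrl.observe(): the state, without advancing time (a new reading comes with each control period).
- ctrl.capture(name): name is "scene" or "top" or "wrist"; returns the picture (400x640x3 uint8, blue, green, red); there is no depth.
- ctrl.get_calibration(name): a dict with "K" (3x3 intrinsics, pixels), "D" ([k1, k2, p1, p2, k3] as OpenCV has them; the pictures are not rectified), "R" (3x3) and "t" (3): a world point X has camera coordinates R X + t; the wrist camera has in their place "tool_from_camera" (4x4, takes a point from camera to tool coordinates, whose origin is the TCP and whose axes are the flange's). Camera axes: x right, y down, z forward; pixel columns grow to the right and rows downward; lengths in m; the calibration is good to about 2 mm. A picture is of the moment at which its call begins: read the wrist's pose just before it. get_calibration takes no time and is no camera call.
- ctrl.sign_off(): hands the job in; it is judged then, once.
The state is a dict: "time_s": time; "joint_positions": joint angles; "qvel": joint speeds; "joint_efforts": joint torques, N m; "eef_pos": TCP position; "orientation": TCP orientation; "force": force on the tool from outside, world axes, zero at the start; "ft_torque": the same for the moment, N m; "opening": finger opening in m; "grasp_force": force on a finger pad.
Only numpy, scipy, OpenCV 4.12 (cv2) and the standard library are available. Lean on these libraries where they do the work, as an engineer would, in place of code of your own. Each camera call takes 0.05 s, during which the arm holds its last target. There are 200 camera calls.

## Working session

There is one attempt and no reset: what is moved stays moved. The work goes in short steps, Python scripts to look and compute and a tool call to move; the robot and the scene stay as the last step left them, time stands still between calls to the robot, and variables do not carry over. Pictures are saved under pics/ and viewed, at most 11 in all, crops included, and the job is handed in when it is done.

Besides the shell and the picture viewer there is one more tool, called after "Call:" as a command line: name --argument value ..., lists and objects as JSON in quotes. play_rows: Moves the arm, as the interface text tells. Its arguments: {"type":"object","properties":{"series":{"type":"array"},"grip_force":{"type":"number"}},"required":["series"]}

```bash
mkdir -p pics; python3 - <<'E'
from station import ctrl
import cv2,numpy as np
for n in("scene","top"):
    cv2.imwrite(f"pics/{n}0.png",ctrl.capture(n))
    c=ctrl.get_calibration(n);print(n,{k:np.round(v,4).tolist() for k,v in c.items()})
print(ctrl.observe())
E
```

```text
scene {'K': [[383.066, 0.0, 320.9938], [0.0, 383.066, 200.2276], [0.0, 0.0, 1.0]], 'D': [-0.0826, 0.0, 0.0, 0.0, 0.0], 'R': [[0.7966, 0.6044, -0.0154], [0.4202, -0.5717, -0.7047], [-0.4347, 0.5549, -0.7094]], 't': [-0.4735, -0.1935, 1.2231]}
top {'K': [[380.917, 0.0, 321.9056], [0.0, 380.917, 196.187], [0.0, 0.0, 1.0]], 'D': [-0.0773, 0.0, 0.0, 0.0, 0.0], 'R': [[-0.0264, -0.9995, 0.0178], [-0.994, 0.0243, -0.1063], [0.1058, -0.0205, -0.9942]], 't': [0.0196, 0.6046, 1.0353]}
{'time_s': 0.1, 'joint_positions': array([-1.33710432e+00,  8.79232897e-02,  1.37208376e+00, -9.62346142e-06,
        1.68358589e+00, -1.03098988e-01]), 'qvel': array([ 0.000909  , -0.00319032, -0.00449793, -0.0022475 , -0.00150151,
        0.00187164]), 'joint_efforts': array([ 2.21602546e-03, -3.41252410e+01, -3.03300011e+01,  7.19713443e-02,
        3.04462470e-02, -1.00813832e-04]), 'eef_pos': array([ 0.18164258, -0.51866811,  0.22340794]), 'orientation': array([-3.13960201e+00, -1.96347701e-04,  3.36789722e-01]), 'force': array([ 0.83549657, -0.82227768, -0.46835538]), 'ft_torque': array([ 0.00762762,  0.05025331, -0.00490396]), 'grasp_force': 0.0, 'opening': 0.09404329208131519}
```

View pics/top0.png

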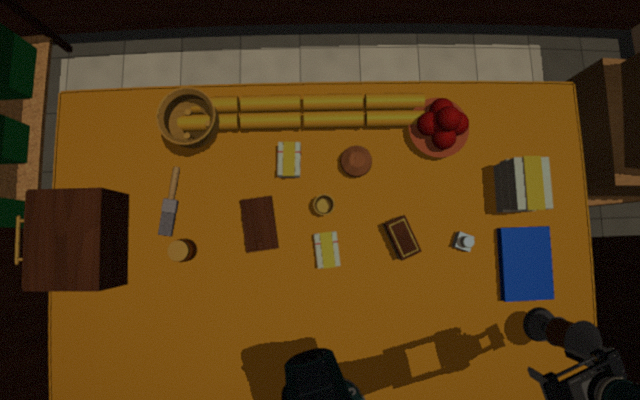

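View pics/scene0.png

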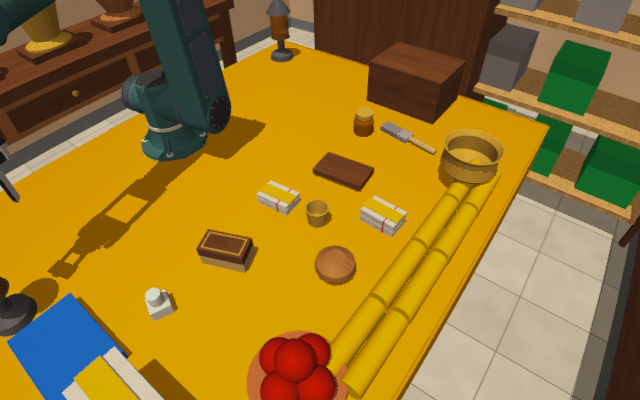

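The top view shows the tray and board at about (402,237) and the plinth at about (259,223). The cards are at (289,160) and (327,250), the cup at (320,205), the fish at (356,161) and the jar at (180,250). Next I'll measure the poses.

```bash
cat > h.py <<'E'
import cv2,numpy as np
from station import ctrl
from scipy.spatial.transform import Rotation as Ro
def cam(n,st=None):
    c=ctrl.get_calibration(n);K=np.array(c["K"]);D=np.array(c["D"])
    if "R" in c:return K,D,np.array(c["R"]),np.array(c["t"])
    T=np.array(c["tool_from_camera"]);W=np.eye(4)
    W[:3,:3]=Ro.from_euler("xyz",st["orientation"]).as_matrix();W[:3,3]=st["eef_pos"]
    M=np.linalg.inv(W@T);return K,D,M[:3,:3],M[:3,3]
def cast(c,px,z):
    K,D,R,t=c;u=cv2.undistortPoints(np.float64(px).reshape(-1,1,2),K,D).reshape(-1,2)
    d=np.c_[u,np.ones(len(u))]@R;o=-R.T@t
    return o+d*((z-o[2])/d[:,2])[:,None]
def rect(P):
    (cx,cy),(w,h),a=cv2.minAreaRect(np.float32(P[:,:2]*1000))
    if w<h:w,h,a=h,w,a+90
    return [round(float(v),1) for v in(cx,cy,w,h,(a+90)%180-90)]
E
python3 - <<'E'
from h import *
im=cv2.imread("pics/top0.png");c=cam("top")
hsv=cv2.cvtColor(im,cv2.COLOR_BGR2HSV)
for n,(x0,y0,x1,y1),z in(("pair",(375,205,430,270),.054),("plinth",(232,187,287,260),.025)):
    r=im[y0:y1,x0:x1];table=(r[...,2]>120)
    m=(~table).astype(np.uint8)
    cs,_=cv2.findContours(m,0,2);k=max(cs,key=cv2.contourArea)
    P=cast(c,k.reshape(-1,2)+[x0,y0],z);print(n,rect(P))
for n,p,z in(("cup",(320,205),.05),("cardsb",(327,250),.04),("cardsa",(289,160),.04),("fish",(356,161),.04),("seal",(464,241),.03),("jar",(180,250),.06)):
    print(n,cast(c,[p],z).round(3))
a=cv2.resize(im[195:275,365:440],None,fx=5,fy=5,interpolation=2);b=cv2.resize(im[185:265,230:305],None,fx=5,fy=5,interpolation=2)
cv2.imwrite("pics/crop.png",np.hstack([a,b]))
print(ctrl.get_calibration("wrist"))
E
```

```text
pair [482.3, -202.4, 120.6, 88.0, 22.7]
plinth [533.0, 184.2, 155.0, 99.0, 6.7]
cup [[0.579 0.011 0.05 ]]
cardsb [[ 0.455 -0.006  0.04 ]]
cardsa [[0.708 0.094 0.04 ]]
fish [[ 0.701 -0.094  0.04 ]]
seal [[ 0.468 -0.394  0.03 ]]
jar [[0.465 0.392 0.06 ]]
{'K': array([[285.31937765,   0.        , 318.66910239],
       [  0.        , 285.31937765, 199.70888317],
       [  0.        ,   0.        ,   1.        ]]), 'D': array([-0.05150039,  0.        ,  0.        ,  0.        ,  0.        ]), 'tool_from_camera': array([[ 8.92816224e-05, -9.65535368e-01, -2.60271866e-01,
         7.58001356e-02],
       [ 9.99999215e-01,  4.11566409e-04, -1.18376364e-03,
        -5.70945916e-05],
       [ 1.25008482e-03, -2.60271556e-01,  9.65534647e-01,
        -1.60096161e-01],
       [ 0.00000000e+00,  0.00000000e+00,  0.00000000e+00,
         1.00000000e+00]])}
```

View pics/crop.png

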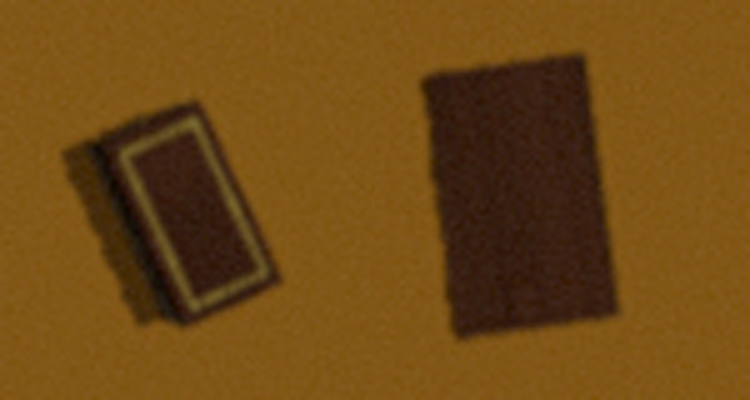

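The left crop shows the board's gilt line with corners at about (122,152), (194,117), (270,272) and (195,313). The right crop shows the whole plinth top. I'll move to hover above the pair, then measure it with the wrist camera.

```bash
python3 - <<'E'
from h import *
c=cam("top")
for q in([(122,152),(194,117),(270,272),(195,313)],[(103,133),(200,102),(281,278),(187,322)]):
    print(rect(cast(c,np.array(q)/5+[365,195]-.4,.054)))
print(rect(cast(c,np.array([(424,76),(584,56),(618,314),(458,336)])/5+[230-75,185]-.4,.025)))
E
```

```text
[483.4, -215.5, 95.8, 47.3, 23.9]
[488.1, -214.4, 112.2, 57.4, 21.9]
[533.2, 183.1, 147.3, 90.8, 6.7]
```

Call:
play_rows --series '[[[0.9, 0.9, 0], [0, 0, 0], 1], [[1, 1, 0], [0, 0, 0], 1], [[1, 1, 0], [0, 0, 0], 1], [[1, 1, 0], [0, 0, 0], 1], [[0.9, 0.9, 0], [0, 0, 0.5], 1]]'

```text
time_s: 0.6
eef_pos: [0.3594, -0.3406, 0.224]
orientation: [-3.141, 0.0, 0.398]
force: [1.1, -0.4, 0.2]
opening: 0.0942
grasp_force: 0.0
```

Call:
play_rows --series '[[[0.9, 1, 0], [0, 0, 0], 1], [[0.6, 0.9, 0], [0, 0, 0], 1], [[0, 0.9, 0], [0, 0, 0], 1], [[0, 0, 0], [0, 0, 0], 1], [[0, 0, 0], [0, 0, 0], 1]]'

```text
time_s: 1.1
eef_pos: [0.416, -0.2328, 0.2243]
orientation: [3.141, 0.001, 0.398]
force: [-0.1, -0.9, -0.1]
opening: 0.094
grasp_force: 0.0
```

```bash
python3 - <<'E'
from h import *
s=ctrl.observe();im=ctrl.capture("wrist");print(s["eef_pos"],s["orientation"],s["joint_positions"])
cv2.imwrite("pics/w0.png",im)
E
```

```text
[ 0.41596001 -0.23275172  0.22427279] [3.14120179e+00 5.53328816e-04 3.98408815e-01] [-6.28700603e-01 -7.71842105e-02  1.53627013e+00 -6.79968288e-04
  1.68245844e+00  5.43611015e-01]
```

View pics/w0.png

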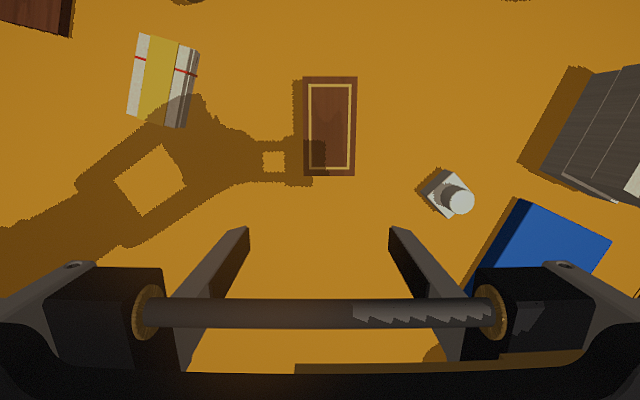

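The wrist view shows the board at about (303,77)–(356,176), with its gilt frame sharp. I'll fit it.

```bash
python3 - <<'E'
from h import *
im=cv2.imread("pics/w0.png")
s=dict(eef_pos=[0.41596,-0.23275,0.22427],orientation=[3.1412,.00055,.3984])
c=cam("wrist",s)
print(rect(cast(c,[(303,77),(357,77),(355,176),(304,175)],.054)))
hsv=cv2.cvtColor(im,cv2.COLOR_BGR2HSV);r=hsv[70:182,296:364]
m=((r[...,0]>17)&(r[...,0]<32)&(r[...,2]>60)).astype(np.uint8)
# gilt = yellow component not touching crop border
n,l,st,_=cv2.connectedComponentsWithStats(m)
for i in range(1,n):
    if st[i,4]>100:
        y,x=np.where(l==i);print(st[i],rect(cast(c,np.c_[x+296,y+70],.054)))
E
```

```text
[485.2, -216.9, 109.0, 59.9, 22.9]
[   0    0   68  112 2063] [485.8, -216.7, 122.2, 79.0, 22.9]
[ 12  13  44  87 637] [485.8, -215.7, 94.4, 47.3, 22.6]
```

Call:
play_rows --series '[[[0.345, 0.085, -0.52], [-0.339, 0.805, 0], 1], [[0.345, 0.085, -0.52], [-0.339, 0.805, 0], 1], [[0.345, 0.085, -0.52], [-0.339, 0.805, 0], 1], [[0.345, 0.085, -0.52], [-0.339, 0.805, 0], 1], [[0.345, 0.085, -0.52], [-0.339, 0.805, 0], 1]]'

```text
time_s: 1.65
eef_pos: [0.4856, -0.2178, 0.1198]
orientation: [3.139, 0.528, 0.393]
force: [-0.1, -0.1, 0.7]
opening: 0.0943
grasp_force: 0.0
```

Call:
play_rows --series '[[[0, 0, 0], [0, 0, 0], 1], [[0, 0, 0], [0, 0, 0], 1], [[0, 0, 0], [0, 0, 0], 1], [[0, 0, 0], [0, 0, 0], 1], [[0, 0, 0], [0, 0, 0], 1]]'

```text
time_s: 2.15
eef_pos: [0.485, -0.2171, 0.1235]
orientation: [3.136, 0.52, 0.393]
force: [1.0, -0.5, 0.2]
opening: 0.0941
grasp_force: 0.0
```

```bash
python3 - <<'E'
from h import *
s=ctrl.observe();R=Ro.from_euler("xyz",s["orientation"]).as_matrix();print(s["joint_positions"].round(3),s["eef_pos"],R.round(3))
E
```

```text
[-0.322  0.382  1.305 -0.349  1.843  0.827] [ 0.48497011 -0.21714794  0.12349617] [[ 0.802  0.385 -0.457]
 [ 0.332 -0.923 -0.195]
 [-0.497  0.005 -0.868]]
```

Call:
play_rows --series '[[[0, 0, -0.6], [0, 0, 0], 1], [[0, 0, -0.6], [0, 0, 0], 1], [[0, 0, -0.5], [0, 0, 0], 1], [[0, 0, -0.4], [0, 0, 0], 1], [[0, 0, -0.2], [0, 0, 0], 1]]'

```text
time_s: 2.65
eef_pos: [0.4843, -0.2163, 0.0281]
orientation: [3.141, 0.524, 0.396]
force: [-0.7, -0.3, 0.5]
opening: 0.0941
grasp_force: 0.0
```

Call:
play_rows --series '[[[0, 0, 0], [0, 0, 0], 1], [[0, 0, 0], [0, 0, 0], 1], [[0, 0, 0], [0, 0, 0], 1], [[0, 0, 0], [0, 0, 0], 1], [[0, 0, 0], [0, 0, 0], 1]]'

```text
time_s: 3.15
eef_pos: [0.4854, -0.2163, 0.0291]
orientation: [3.139, 0.523, 0.396]
force: [0.5, -0.0, -0.4]
opening: 0.094
grasp_force: 0.0
```

```bash
python3 - <<'E'
from h import *
im=ctrl.capture("wrist");cv2.imwrite("pics/w1.png",im)
E
```

```text
(no output)
```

View pics/w1.png

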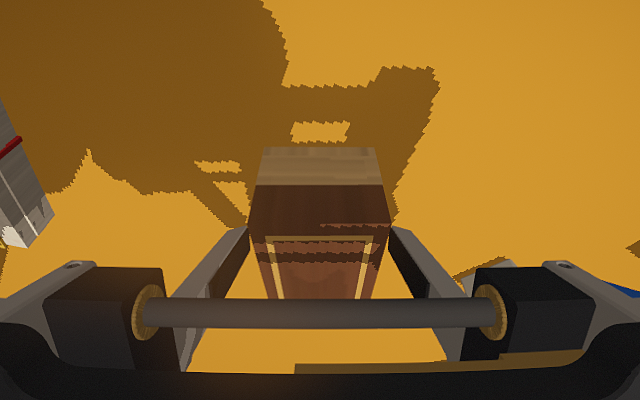

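The pair sits centred between the jaws, with its board edge running from about x=248 to 392. I'll close the gripper at moderate force.

Call:
play_rows --series '[[[0, 0, 0], [0, 0, 0], 0.66], [[0, 0, 0], [0, 0, 0], 0.62], [[0, 0, 0], [0, 0, 0], 0.4], [[0, 0, 0], [0, 0, 0], 0.2], [[0, 0, 0], [0, 0, 0], 0]]' --grip_force 45

```text
time_s: 3.7
eef_pos: [0.485, -0.2162, 0.0285]
orientation: [3.14, 0.524, 0.397]
force: [1.0, 0.2, -0.1]
opening: 0.0596
grasp_force: 45.0
```

Call:
play_rows --series '[[[0, 0, 0], [0, 0, 0], 0], [[0, 0, 0], [0, 0, 0], 0], [[0, 0, 0], [0, 0, 0], 0], [[0, 0, 0.1], [0, 0, 0], 0], [[0, 0, 0.2], [0, 0, 0], 0]]'

```text
time_s: 4.2
eef_pos: [0.4842, -0.2156, 0.0394]
orientation: [-3.14, 0.526, 0.398]
force: [0.1, 0.1, -4.6]
opening: 0.06
grasp_force: 45.0
```

Call:
play_rows --series '[[[0, 0, 0.5], [0, 0, 0], 0], [[0, 0, 0.8], [0, 0, 0], 0], [[0, 0, 1], [0, 0, 0], 0], [[0, 0, 1], [0, 0, 0], 0], [[0, 0, 0.8], [0, 0, 0], 0]]'

```text
time_s: 4.7
eef_pos: [0.4852, -0.2161, 0.2073]
orientation: [3.139, 0.522, 0.396]
force: [0.1, -1.1, -3.3]
opening: 0.0599
grasp_force: 45.0
```

Call:
play_rows --series '[[[0, 0.4, 0.5], [0, 0, -0.466], 0], [[0, 0.8, 0.3], [0, 0, -0.466], 0], [[0, 0.8, 0], [0, 0, -0.466], 0], [[0, 0.8, 0], [0, 0, -0.466], 0], [[0, 0.8, 0], [0, 0, -0.466], 0]]'

```text
time_s: 5.2
eef_pos: [0.485, -0.071, 0.2368]
orientation: [3.14, 0.523, 0.114]
force: [-0.8, 0.7, -4.7]
opening: 0.0598
grasp_force: 45.0
```

Call:
play_rows --series '[[[0.1, 0.8, 0], [0.05, -0.4, 0], 0], [[0.1, 0.8, 0], [0.08, -0.7, 0], 0], [[0.1, 0.8, 0], [0.1, -0.85, 0], 0], [[0.1, 0.8, 0], [0.1, -0.85, 0], 0], [[0.1, 0.8, 0], [0.1, -0.85, 0], 0]]'

```text
time_s: 5.7
eef_pos: [0.5048, 0.0889, 0.2371]
orientation: [3.14, 0.079, 0.117]
force: [0.4, 0.7, -4.3]
opening: 0.0598
grasp_force: 45.0
```

Call:
play_rows --series '[[[0, 0.8, 0], [0.1, -0.85, 0], 0], [[0, 0.8, 0], [0.1, -0.85, 0], 0], [[0, 0.4, 0], [0.1, -0.85, 0], 0], [[0, 0, 0], [0.1, -0.85, 0], 0], [[0, 0, 0], [0.1, -0.85, 0], 0]]'

```text
time_s: 6.2
eef_pos: [0.5036, 0.1681, 0.2364]
orientation: [3.14, -0.432, 0.119]
force: [0.2, 0.0, -3.5]
opening: 0.0599
grasp_force: 45.0
```

```bash
cat > st.py <<'E'
from h import *
s=ctrl.observe();R=Ro.from_euler("xyz",s["orientation"]).as_matrix();z=R[:,2]
print(s["joint_positions"].round(3),s["eef_pos"].round(4),"tool z",z.round(3),"down deg",np.degrees(np.arcsin(-z[2])).round(2),"heading",np.arctan2(z[1],z[0]).round(4),"y",R[:,1].round(4))
E
python3 st.py
```

```text
[ 0.251 -0.26   1.728 -0.06   1.245  1.71 ] [0.5036 0.1681 0.2364] tool z [ 0.416  0.048 -0.908] down deg 65.24 heading 0.1142 y [ 0.1179 -0.993   0.0018]
```

Call:
play_rows --series '[[[0.15, 0.075, -0.2], [0.12, -1, 0], 0], [[0.15, 0.075, -0.4], [0.12, -1, 0], 0], [[0.15, 0.075, -0.5], [0.12, -1, 0], 0], [[0.15, 0.075, -0.5], [0.12, -1, 0], 0], [[0.15, 0.075, -0.3], [0.12, -1, 0], 0]]'

```text
time_s: 6.7
eef_pos: [0.5312, 0.1763, 0.1585]
orientation: [3.13, -0.992, 0.113]
force: [0.7, -2.6, -3.9]
opening: 0.0599
grasp_force: 45.0
```

Call:
play_rows --series '[[[0, 0, 0], [0.013, -0.11, 0], 0], [[0, 0, 0], [0, 0, 0], 0], [[0, 0, 0], [0, 0, 0], 0], [[0, 0, 0], [0, 0, 0], 0], [[0, 0, 0], [0, 0, 0], 0]]'

```text
time_s: 7.2
eef_pos: [0.5357, 0.1778, 0.1663]
orientation: [3.135, -1.014, 0.109]
force: [-0.6, 0.1, -3.7]
opening: 0.0598
grasp_force: 45.0
```

```bash
python3 st.py; python3 - <<'E'
from h import *
a=ctrl.capture("wrist");b=ctrl.capture("scene")[80:280,200:480]
cv2.imwrite("pics/s2.png",np.vstack([cv2.resize(a,(480,300)),cv2.resize(b,(420,300))[:,:420] if 0 else cv2.resize(b,(480,300))]))
E
```

```text
[ 0.337 -0.376  2.213 -0.595  0.361  2.257] [0.5357 0.1778 0.1663] tool z [ 0.845  0.086 -0.529] down deg 31.91 heading 0.1011 y [ 0.1032 -0.9947  0.0037]
```

View pics/s2.png

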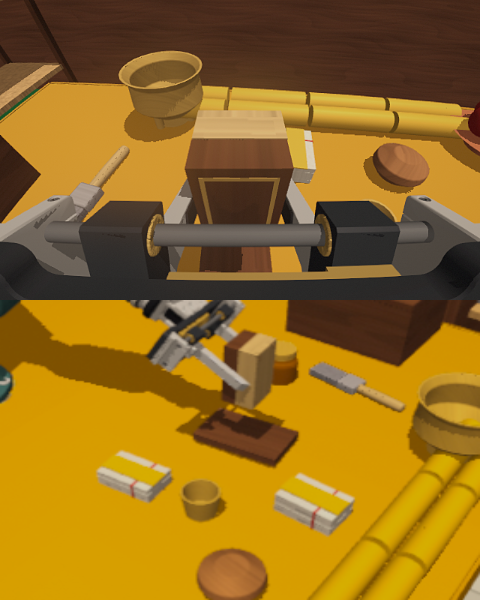

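The wrist view shows the pair closed and upright in the jaws. However, joint 5 is near its limit, and pointing left of radial suits the wrist better. I'll yaw left before standing the pair.

Call:
play_rows --series '[[[0, 0, 0.5], [0, 0, 0.3], 0], [[0, 0, 0.5], [0, 0, 0.4], 0], [[0, 0, 0.3], [0, 0, 0.4], 0], [[0, 0, 0], [0, 0, 0.4], 0], [[0, 0, 0], [0, 0, 0.5], 0]]'

```text
time_s: 7.8
eef_pos: [0.535, 0.177, 0.2093]
orientation: [3.131, -1.008, 0.323]
force: [-0.6, -0.6, -5.1]
opening: 0.0598
grasp_force: 45.0
```

Call:
play_rows --series '[[[0, 0, 0], [0, 0, 0.6], 0], [[0, 0, 0], [0, 0, 0.9], 0], [[0, 0, 0], [0, 0, 0.9], 0], [[0, 0, 0], [0, 0, 0.9], 0], [[0, 0, 0], [0, 0, 0.9], 0]]'

```text
time_s: 8.3
eef_pos: [0.5343, 0.1746, 0.2049]
orientation: [3.128, -0.994, 0.77]
force: [-0.2, -0.5, -5.1]
opening: 0.0599
grasp_force: 45.0
```

Call:
play_rows --series '[[[0, 0, 0], [0, 0, 0.6], 0], [[0, 0, 0], [0, 0, 0.4], 0], [[0, 0, 0], [0, 0, 0.2], 0], [[0, 0, 0], [0, 0, 0], 0], [[0, 0, 0], [0, 0, 0], 0]]'

```text
time_s: 8.8
eef_pos: [0.5341, 0.1756, 0.2043]
orientation: [3.134, -0.993, 0.905]
force: [0.5, -0.2, -3.8]
opening: 0.06
grasp_force: 45.0
```

```bash
python3 st.py
```

```text
[-0.271 -0.246  2.027  1.027  1.119  0.035] [0.5341 0.1756 0.2043] tool z [ 0.524  0.654 -0.546] down deg 33.1 heading 0.8955 y [ 0.7823 -0.6229  0.0044]
```

Call:
play_rows --series '[[[0, 0.1, -0.4], [0.176, -0.14, 0], 0], [[0, 0.09, -0.7], [0.176, -0.14, 0], 0], [[0, 0, -0.7], [0, 0, 0], 0], [[0, 0, -0.6], [0, 0, 0], 0], [[0, 0, -0.3], [0, 0, 0], 0]]'

```text
time_s: 9.3
eef_pos: [0.5326, 0.1838, 0.0936]
orientation: [3.138, -1.045, 0.901]
force: [-1.2, 0.6, -5.0]
opening: 0.0598
grasp_force: 45.0
```

Call:
play_rows --series '[[[0, 0, -0.1], [0, 0, 0], 0], [[0, 0, 0], [0, 0, 0], 0], [[0, 0, 0], [0, 0, 0], 0], [[0, 0, 0], [0, 0, 0], 0], [[0, 0, 0], [0, 0, 0], 0]]'

```text
time_s: 9.8
eef_pos: [0.5347, 0.1832, 0.0935]
orientation: [3.13, -1.049, 0.908]
force: [0.8, 0.7, -3.9]
opening: 0.0594
grasp_force: 45.0
```

```bash
python3 st.py; python3 - <<'E'
from h import *
b=ctrl.capture("scene")[110:260,260:460];c=ctrl.capture("top")[150:270,220:340]
cv2.imwrite("pics/s3.png",np.hstack([cv2.resize(b,(440,330)),cv2.resize(c,(330,330))]))
E
```

```text
[-0.275 -0.056  2.164  1.261  0.994 -0.342] [0.5347 0.1832 0.0935] tool z [ 0.542  0.676 -0.499] down deg 29.91 heading 0.8954 y [ 0.7824 -0.6227  0.0055]
```

View pics/s3.png

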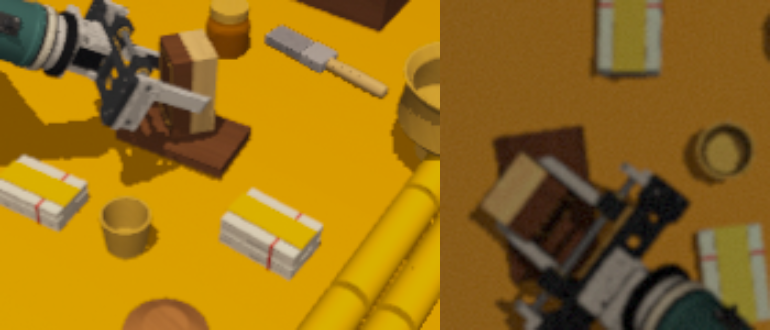

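Both views show the pair upright and closed just above the plinth, with the tray side towards the upper left. I'll creep down to contact.

Call:
play_rows --series '[[[0, 0, -0.08], [0, 0, 0], 0], [[0, 0, -0.08], [0, 0, 0], 0], [[0, 0, -0.06], [0, 0, 0], 0], [[0, 0, -0.04], [0, 0, 0], 0], [[0, 0, 0], [0, 0, 0], 0]]'

```text
time_s: 10.4
eef_pos: [0.5339, 0.1833, 0.0815]
orientation: [3.137, -1.047, 0.903]
force: [0.4, 1.0, -3.6]
opening: 0.06
grasp_force: 45.0
```

Call:
play_rows --series '[[[0, 0, -0.03], [0, 0, 0], 0], [[0, 0, -0.02], [0, 0, 0], 0], [[0, 0, 0], [0, 0, 0], 0], [[0, 0, 0], [0, 0, 0], 0], [[0, 0, 0], [0, 0, 0], 0]]'

```text
time_s: 10.9
eef_pos: [0.5342, 0.1833, 0.0801]
orientation: [3.134, -1.048, 0.905]
force: [-0.4, -0.3, -3.8]
opening: 0.0597
grasp_force: 45.0
```

Call:
play_rows --series '[[[0, 0, -0.02], [0, 0, 0], 0], [[0, 0, -0.02], [0, 0, 0], 0], [[0, 0, 0], [0, 0, 0], 0], [[0, 0, 0], [0, 0, 0], 0], [[0, 0, 0], [0, 0, 0], 0]]'

```text
time_s: 11.4
eef_pos: [0.5346, 0.1835, 0.0796]
orientation: [3.134, -1.05, 0.905]
force: [-3.7, -2.5, 4.9]
opening: 0.0597
grasp_force: 45.0
```

Call:
play_rows --series '[[[0, 0, 0], [0, 0, 0], 0], [[0, 0, 0], [0, 0, 0], 0], [[0, 0, 0], [0, 0, 0], 0.62], [[0, 0, 0], [0, 0, 0], 0.65], [[0, 0, 0], [0, 0, 0], 0.7]]' --grip_force 8

```text
time_s: 11.9
eef_pos: [0.5337, 0.1831, 0.0775]
orientation: [3.135, -1.046, 0.904]
force: [0.2, 0.2, 0.4]
opening: 0.0645
grasp_force: 0.0
```

Call:
play_rows --series '[[[0, 0, 0], [0, 0, 0], 0.8], [[0, 0, 0], [0, 0, 0], 0.9], [[0, 0, 0], [0, 0, 0], 1], [[0, 0, 0], [0, 0, 0], 1], [[0, 0, 0], [0, 0, 0], 1]]'

```text
time_s: 12.4
eef_pos: [0.5341, 0.1832, 0.0784]
orientation: [3.135, -1.048, 0.905]
force: [0.3, 0.4, 0.1]
opening: 0.0938
grasp_force: 0.0
```

```bash
python3 st.py; python3 - <<'E'
from h import *
b=ctrl.capture("scene")[110:260,260:460];c=ctrl.capture("wrist")
cv2.imwrite("pics/s4.png",np.hstack([cv2.resize(b,(400,300)),cv2.resize(c,(400,300))]))
E
```

```text
[-0.275 -0.024  2.173  1.285  0.982 -0.387] [0.5341 0.1832 0.0784] tool z [ 0.541  0.677 -0.499] down deg 29.97 heading 0.8965 y [ 0.7824 -0.6228  0.0035]
```

View pics/s4.png

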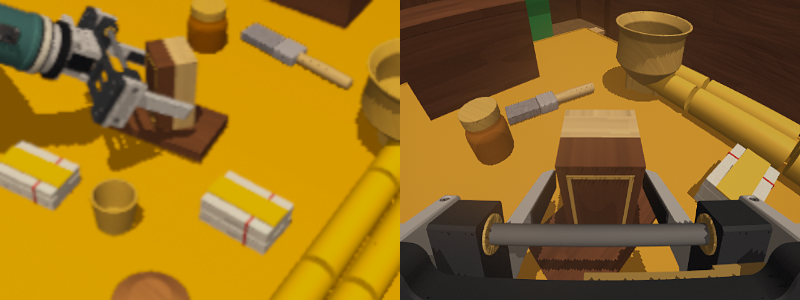

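The pair stands closed on the plinth with the jaws clear. The body stays 78 mm behind the grasp point and the pair's corners are within 63 mm of it. That lets me swing the open jaws around the pair about the grasp point.

Call:
play_rows --series '[[[0, 0, 0.2], [0, 0, 0], 1], [[0, 0, 0.2], [-0.3, 0.24, 0], 1], [[0, 0, 0], [-0.5, 0.4, 0], 1], [[0, 0, 0], [-0.6, 0.48, 0], 1], [[0, 0, 0], [-0.6, 0.48, 0], 1]]'

```text
time_s: 13.0
eef_pos: [0.5342, 0.1828, 0.0954]
orientation: [3.137, -0.738, 0.901]
force: [0.5, 0.1, -0.0]
opening: 0.094
grasp_force: 0.0
```

Call:
play_rows --series '[[[0, 0, 0], [-0.6, 0.48, 0], 1], [[0, 0, 0], [-0.6, 0.48, 0], 1], [[0, 0, 0], [-0.6, 0.48, 0], 1], [[0, 0, 0], [-0.6, 0.48, 0], 1], [[0, 0, 0], [-0.6, 0.48, 0], 1]]'

```text
time_s: 13.5
eef_pos: [0.5344, 0.1832, 0.0958]
orientation: [3.139, -0.277, 0.9]
force: [0.0, -0.7, 0.3]
opening: 0.0938
grasp_force: 0.0
```

```bash
python3 st.py
```

```text
[0.116 0.028 1.718 0.207 1.202 0.732] [0.5344 0.1832 0.0958] tool z [ 0.172  0.213 -0.962] down deg 74.13 heading 0.8907 y [ 0.7828 -0.6223  0.0024]
```

Call:
play_rows --series '[[[0, 0, 0], [-0.6, 0.48, 0], 1], [[0, 0, 0], [-0.6, 0.48, 0], 1], [[0, 0, 0], [-0.6, 0.48, 0], 1], [[0, 0, 0], [-0.6, 0.48, 0], 1], [[0, 0, 0], [-0.6, 0.48, 0], 1]]'

```text
time_s: 14.0
eef_pos: [0.5345, 0.1835, 0.0957]
orientation: [3.141, 0.184, 0.899]
force: [0.6, -0.8, 0.0]
opening: 0.0939
grasp_force: 0.0
```

Call:
play_rows --series '[[[0, 0, 0], [-0.6, 0.48, 0], 1], [[0, 0, 0], [-0.6, 0.48, 0], 1], [[0, 0, 0], [-0.6, 0.48, 0], 1], [[0, 0, 0], [-0.6, 0.48, 0], 1], [[0, 0, 0], [-0.5, 0.4, 0], 1]]'

```text
time_s: 14.5
eef_pos: [0.5344, 0.1838, 0.0948]
orientation: [-3.139, 0.63, 0.9]
force: [-0.1, 0.4, -0.6]
opening: 0.0936
grasp_force: 0.0
```

```bash
python3 st.py
```

```text
[ 0.397  0.595  1.099 -0.315  1.997  1.018] [0.5344 0.1838 0.0948] tool z [-0.368 -0.46  -0.808] down deg 53.92 heading -2.2456 y [ 0.7825 -0.6226 -0.002 ]
```

Call:
play_rows --series '[[[0, 0, 0], [-0.6, 0.48, 0], 1], [[0, 0, 0], [-0.6, 0.48, 0], 1], [[0, 0, 0], [-0.35, 0.28, 0], 1], [[0.02, 0.02, -0.17], [0, 0, 0], 1], [[0, 0, -0.16], [0, 0, 0], 1]]'

```text
time_s: 15.0
eef_pos: [0.5351, 0.1843, 0.0806]
orientation: [-3.137, 0.864, 0.902]
force: [0.9, 0.3, -0.1]
opening: 0.094
grasp_force: 0.0
```

Call:
play_rows --series '[[[0, 0, 0], [0, 0, 0], 1], [[0, 0, 0], [0, 0, 0], 1], [[0, 0, 0], [0, 0, 0], 1], [[0, 0, 0], [0, 0, 0], 1], [[0, 0, 0], [0, 0, 0], 1]]'

```text
time_s: 15.5
eef_pos: [0.535, 0.1841, 0.0818]
orientation: [-3.137, 0.864, 0.902]
force: [-0.6, -0.2, 0.3]
opening: 0.094
grasp_force: 0.0
```

```bash
python3 st.py; python3 - <<'E'
from h import *
b=ctrl.capture("scene")[90:260,260:480];c=ctrl.capture("wrist")
cv2.imwrite("pics/s5.png",np.hstack([cv2.resize(b,(400,300)),cv2.resize(c,(400,300))]))
E
```

```text
[ 0.431  0.766  0.965 -0.427  2.175  1.   ] [0.535  0.1841 0.0818] tool z [-0.475 -0.594 -0.649] down deg 40.48 heading -2.2459 y [ 0.7823 -0.623  -0.003 ]
```

View pics/s5.png

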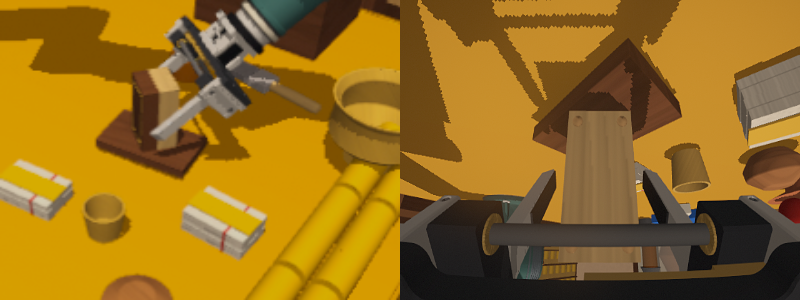

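The pair still stands closed. The wrist now sees the tray's underside centred between the jaws at about x 562–640. I'll grip it.

Call:
play_rows --series '[[[0, 0, 0], [0, 0, 0], 0.68], [[0, 0, 0], [0, 0, 0], 0.64], [[0, 0, 0], [0, 0, 0], 0.6], [[0, 0, 0], [0, 0, 0], 0.3], [[0, 0, 0], [0, 0, 0], 0]]' --grip_force 45

```text
time_s: 16.1
eef_pos: [0.535, 0.184, 0.0812]
orientation: [-3.137, 0.865, 0.902]
force: [0.2, 0.0, 0.5]
opening: 0.0598
grasp_force: 45.0
```

Call:
play_rows --series '[[[0, 0, 0], [0, 0, 0], 0], [[0, 0, 0], [0, 0, 0], 0], [[0, 0, 0], [0, 0, 0], 0], [[0, 0, 0.1], [0, 0, 0], 0], [[0, 0, 0.2], [0, 0, 0], 0]]'

```text
time_s: 16.6
eef_pos: [0.5345, 0.184, 0.092]
orientation: [-3.133, 0.867, 0.906]
force: [-0.6, 0.3, -3.6]
opening: 0.0596
grasp_force: 45.0
```

```bash
python3 st.py
```

```text
[ 0.431  0.758  0.958 -0.431  2.191  0.99 ] [0.5345 0.184  0.092 ] tool z [-0.477 -0.594 -0.647] down deg 40.34 heading -2.2474 y [ 0.7827 -0.6224 -0.0056]
```

Call:
play_rows --series '[[[0, 0, 0.5], [0, 0, 0], 0], [[0, 0, 0.8], [0, 0, 0], 0], [[0, 0, 0.9], [0.2, -0.16, 0], 0], [[0, 0, 0.8], [0.47, -0.374, 0], 0], [[0, 0, 0.4], [0.627, -0.498, 0], 0]]'

```text
time_s: 17.1
eef_pos: [0.5354, 0.1848, 0.2333]
orientation: [-3.14, 0.659, 0.9]
force: [0.7, -0.2, -4.0]
opening: 0.0595
grasp_force: 45.0
```

Call:
play_rows --series '[[[0, 0, 0.2], [0.627, -0.498, 0], 0], [[0, 0, 0], [0.627, -0.498, 0], 0], [[0, 0, 0], [0.627, -0.498, 0], 0], [[0, 0, 0], [0.627, -0.498, 0], 0], [[0, 0, 0], [0.627, -0.498, 0], 0]]'

```text
time_s: 17.6
eef_pos: [0.5344, 0.1837, 0.2396]
orientation: [-3.14, 0.182, 0.901]
force: [-0.1, -0.2, -4.2]
opening: 0.0598
grasp_force: 45.0
```

Call:
play_rows --series '[[[0, 0, 0], [0.627, -0.498, 0], 0], [[0, 0, 0], [0.4, -0.318, 0], 0], [[0, 0, 0], [0, 0, -0.5], 0], [[0, 0, 0], [0, 0, -0.8], 0], [[0, 0, 0], [0, 0, -0.8], 0]]'

```text
time_s: 18.1
eef_pos: [0.5338, 0.1831, 0.239]
orientation: [-3.14, 0.03, 0.646]
force: [0.0, 0.6, -2.8]
opening: 0.0603
grasp_force: 45.0
```

Call:
play_rows --series '[[[0, 0, 0], [0, 0, -0.8], 0], [[0, 0, 0], [0, 0, -0.8], 0], [[0, 0, 0], [0, 0, -0.8], 0], [[0, 0, 0], [0, 0, -0.8], 0], [[0, 0, 0], [0, 0, -0.8], 0]]'

```text
time_s: 18.6
eef_pos: [0.5339, 0.1833, 0.2387]
orientation: [-3.14, 0.029, 0.166]
force: [0.5, 1.0, -3.6]
opening: 0.0596
grasp_force: 45.0
```

```bash
python3 st.py
```

```text
[0.228 0.139 1.286 0.003 1.746 1.634] [0.5339 0.1833 0.2387] tool z [-0.029 -0.003 -1.   ] down deg 88.31 heading -3.0235 y [ 0.1652 -0.9863 -0.0014]
```

Call:
play_rows --series '[[[0, 0, 0], [0, 0, -0.41], 0], [[0, 0, -0.2], [0.06, -0.5, 0], 0], [[0, 0, -0.3], [0.082, -0.695, 0], 0], [[0, 0, -0.3], [0.082, -0.695, 0], 0], [[0, 0, -0.3], [0.082, -0.695, 0], 0]]'

```text
time_s: 19.1
eef_pos: [0.5339, 0.1833, 0.1943]
orientation: [-3.141, -0.286, 0.121]
force: [1.0, -0.5, -3.5]
opening: 0.06
grasp_force: 45.0
```

Call:
play_rows --series '[[[0, 0, -0.3], [0.082, -0.695, 0], 0], [[0, 0, -0.3], [0.082, -0.695, 0], 0], [[0, 0, -0.3], [0.082, -0.695, 0], 0], [[0, 0, -0.3], [0.082, -0.695, 0], 0], [[0, 0, -0.2], [0.09, -0.75, 0], 0]]'

```text
time_s: 19.6
eef_pos: [0.5333, 0.1831, 0.1368]
orientation: [3.139, -0.71, 0.123]
force: [0.2, -0.0, -4.9]
opening: 0.0598
grasp_force: 45.0
```

Call:
play_rows --series '[[[0, 0, 0], [0, 0, 0], 0], [[0, 0, 0], [0, 0, 0], 0], [[0, 0, 0], [0, 0, 0], 0], [[0, 0, 0], [0, 0, 0], 0], [[0, 0, 0], [0, 0, 0], 0]]'

```text
time_s: 20.1
eef_pos: [0.5363, 0.1842, 0.1392]
orientation: [-3.14, -0.712, 0.12]
force: [-0.6, -0.3, -4.3]
opening: 0.0596
grasp_force: 45.0
```

```bash
python3 st.py
```

```text
[ 0.298 -0.265  2.031 -0.183  0.679  1.849] [0.5363 0.1842 0.1392] tool z [ 0.649  0.08  -0.757] down deg 49.2 heading 0.1223 y [ 1.209e-01 -9.927e-01 -9.000e-04]
```

Call:
play_rows --series '[[[-0.04, 0, -0.3], [0, 0.04, 0], 0], [[-0.04, 0, -0.5], [0, 0, 0], 0], [[0, 0, -0.5], [0, 0, 0], 0], [[0, 0, -0.5], [0, 0, 0], 0], [[0, 0, -0.25], [0, 0, 0], 0]]'

```text
time_s: 20.6
eef_pos: [0.5299, 0.1834, 0.0515]
orientation: [-3.141, -0.7, 0.121]
force: [-7.9, -2.1, 3.4]
opening: 0.06
grasp_force: 45.0
```

Call:
play_rows --series '[[[0, 0, 0], [0, 0, 0], 0], [[0, 0, 0], [0, 0, 0], 0], [[0, 0, 0], [0, 0, 0], 0], [[0, 0, 0], [0, 0, 0], 0], [[0, 0, 0], [0, 0, 0], 0]]'

```text
time_s: 21.1
eef_pos: [0.5321, 0.1842, 0.0559]
orientation: [-3.14, -0.707, 0.12]
force: [0.2, -0.2, -3.4]
opening: 0.0597
grasp_force: 45.0
```

```bash
python3 st.py; python3 - <<'E'
from h import *
b=ctrl.capture("scene")[110:240,270:440];c=ctrl.capture("top")[170:270,220:320]
cv2.imwrite("pics/s6.png",np.hstack([cv2.resize(b,(420,320),interpolation=2),cv2.resize(c,(320,320),interpolation=2)]))
E
```

```text
[ 0.3   -0.156  2.129 -0.248  0.483  1.929] [0.5321 0.1842 0.0559] tool z [ 0.644  0.08  -0.761] down deg 49.52 heading 0.1233 y [ 0.1213 -0.9926 -0.0015]
```

View pics/s6.png

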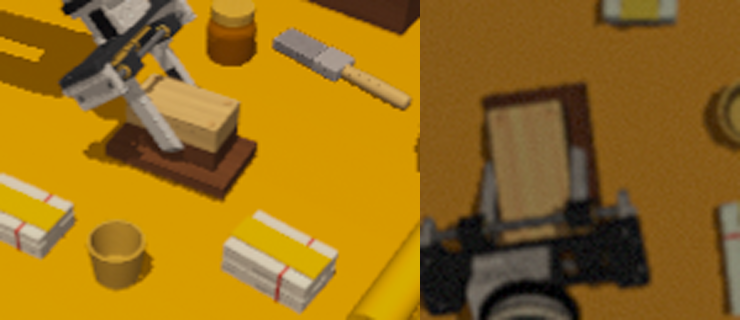

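The pair is inverted, with the light tray on top and the dark board below, about 5 mm above the plinth. From the tray's front corners I'll check the lateral centring.

```bash
python3 - <<'E'
from h import *
c=cam("top")
f=lambda p:np.array(p)/3.2+[220-420/3.2,170]-.3
a=cast(c,f([(488,110),(562,100)]),.085);b=cast(c,f([(486,97),(584,84)]),.025)
d=np.array([np.cos(.118),np.sin(.118)])
for P,h in((a,.055),(b,.075)):
    print(P.round(4)[:,:2],"width",np.linalg.norm(P[0]-P[1]).round(4),"centre",(P[:,:2].mean(0)-h*d).round(4),"heading",np.arctan2(-(P[0]-P[1])[0],(P[0]-P[1])[1]).round(3))
E
```

```text
[[0.5834 0.2209]
 [0.5903 0.1593]] width 0.062 centre [0.5322 0.1836] heading 0.111
[[0.6004 0.2342]
 [0.6098 0.1477]] width 0.087 centre [0.5306 0.1821] heading 0.108
```

Call:
play_rows --series '[[[0, 0, -0.04], [0, 0, 0], 0], [[0, 0, -0.04], [0, 0, 0], 0], [[0, 0, -0.03], [0, 0, 0], 0], [[0, 0, 0], [0, 0, 0], 0], [[0, 0, 0], [0, 0, 0], 0]]'

```text
time_s: 21.7
eef_pos: [0.5321, 0.1842, 0.0515]
orientation: [-3.14, -0.707, 0.121]
force: [-0.6, -0.4, 0.9]
opening: 0.0595
grasp_force: 45.0
```

Call:
play_rows --series '[[[0, 0, -0.015], [0, 0, 0], 0], [[0, 0, 0], [0, 0, 0], 0], [[0, 0, 0], [0, 0, 0], 0], [[0, 0, 0], [0, 0, 0], 0], [[0, 0, 0], [0, 0, 0], 0]]'

```text
time_s: 22.2
eef_pos: [0.5323, 0.1842, 0.0514]
orientation: [-3.14, -0.707, 0.121]
force: [-4.8, -1.3, 5.7]
opening: 0.06
grasp_force: 45.0
```

Call:
play_rows --series '[[[0, 0, 0], [0, 0, 0], 0], [[0, 0, 0], [0, 0, 0], 0], [[0, 0, 0], [0, 0, 0], 0.62], [[0, 0, 0], [0, 0, 0], 0.65], [[0, 0, 0], [0, 0, 0], 0.7]]' --grip_force 8

```text
time_s: 22.7
eef_pos: [0.532, 0.1843, 0.0503]
orientation: [-3.139, -0.706, 0.12]
force: [0.4, 0.8, 0.5]
opening: 0.0648
grasp_force: 0.0
```

Call:
play_rows --series '[[[0, 0, 0], [0, 0, 0], 0.8], [[0, 0, 0], [0, 0, 0], 0.9], [[0, 0, 0], [0, 0, 0], 1], [[0, 0, 0], [0, 0, 0], 1], [[0, 0, 0], [0, 0, 0], 1]]'

```text
time_s: 23.2
eef_pos: [0.5317, 0.1841, 0.0502]
orientation: [-3.14, -0.705, 0.12]
force: [0.2, -0.2, 0.4]
opening: 0.0942
grasp_force: 0.0
```

Call:
play_rows --series '[[[-0.32, -0.04, 0.38], [0, 0, 0], 1], [[-0.6, -0.07, 0.71], [0, 0, 0], 1], [[-0.6, -0.07, 0.71], [0, 0, 0], 1], [[-0.6, -0.07, 0.71], [0, 0, 0], 1], [[-0.6, -0.07, 0.71], [0, 0, 0], 1]]'

```text
time_s: 23.7
eef_pos: [0.4218, 0.171, 0.18]
orientation: [-3.14, -0.706, 0.12]
force: [0.2, 0.3, 0.4]
opening: 0.0938
grasp_force: 0.0
```

Call:
play_rows --series '[[[-0.5, 0, 0.6], [0, 0, 0], 1], [[-0.3, 0, 0.6], [0, 0, 0], 1], [[0, 0, 0], [0, 0, 0], 1], [[0, 0, 0], [0, 0, 0], 1], [[0, 0, 0], [0, 0, 0], 1]]'

```text
time_s: 24.2
eef_pos: [0.3906, 0.1709, 0.2245]
orientation: [-3.141, -0.702, 0.121]
force: [-0.4, 0.3, -0.5]
opening: 0.0939
grasp_force: 0.0
```

```bash
python3 st.py; python3 - <<'E'
from h import *
b=ctrl.capture("scene")[90:290,220:440];c=ctrl.capture("top")[140:270,170:340]
cv2.imwrite("pics/s7.png",np.hstack([cv2.resize(b,(374,340),interpolation=2),cv2.resize(c,(425,325),interpolation=2)[:325] if 0 else cv2.copyMakeBorder(cv2.resize(c,(425,325),interpolation=2),0,15,0,0,0)]))
E
```

```text
[ 0.434 -0.693  2.105 -0.229  1.064  1.926] [0.3906 0.1709 0.2245] tool z [ 0.641  0.078 -0.764] down deg 49.79 heading 0.1214 y [ 1.208e-01 -9.927e-01 -3.000e-04]
```

View pics/s7.png

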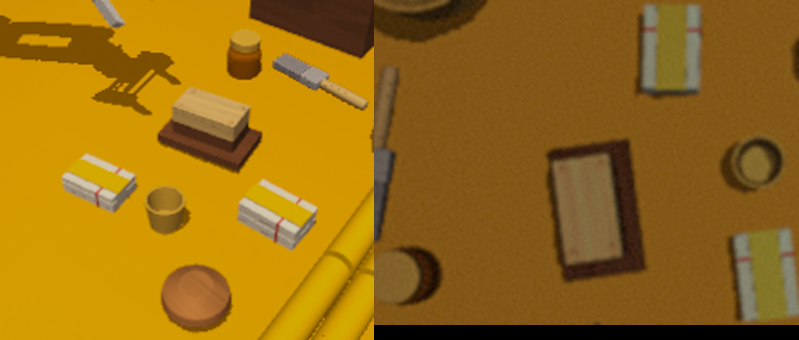

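The views show the pair closed and flat on the plinth: tray corners are about (553,159), (612,152), (623,258) and (563,266). The bystanders are in place. I'll check the numbers and hand in if they are centred.

```bash
python3 - <<'E'
from h import *
c=cam("top");f=lambda p:np.array(p)/2.5+[170-374/2.5,140]-.3
a=rect(cast(c,f([(553,159),(612,152),(623,258),(563,266)]),.079));b=rect(cast(c,f([(549,150),(630,140),(645,270),(566,280)]),.025));print(a,b)
if np.hypot(a[0]-b[0],a[1]-b[1])<6 and abs(a[4]-b[4])<4: print(ctrl.sign_off())
E
```

```text
[532.1, 184.5, 114.5, 64.0, 5.2] [532.9, 182.8, 146.9, 92.0, 5.7]
the job is handed in; nothing more can be done
None
```

The tray and board were turned over as one closed pair and set down lying flat on the plinth, board underneath. They measured within about 2 mm of its centre and 1° of its length in the last picture. The bystanders in view looked undisturbed, and the job was handed in at about 24 s.

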